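# Draw out the glass tray with the pull hook

## Robot

A 6-joint arm with a two-finger parallel gripper is mounted at the origin on the work surface. World frame = base frame: x ahead of the robot, y to its left, z up, the work surface at z = 0. Lengths are in m, angles in rad, forces in N, time in s.
With the tool pointing down it reaches from about 0.3 to 0.775 m from the base axis. Payload 14.6 kg.
Tool frame: the origin (TCP) lies midway between the tips of the shut fingers; the grasp point (between the pads) lies arm.hold_point_z behind it (arm.hold_point_z is the distance from the TCP to the grasp point, in m); z points along the fingers, x is the direction in which the jaws open and shut, and the axes are right-handed (so a half turn about z gives the same grasp; the last joint's range is limited). The gripper opens to 85 mm and grips with 20 to 120 N. Pads are 22 mm wide; open, the fingers measure 114 mm over their backs; the gripper's body (76 mm by 85 mm) begins 54 mm behind the grasp point. The pads swing forward as they close: fully open they stand 13 mm farther back than shut.
Start: joints at [1.218, 0.3, 1.521, -0, 1.321, -0.067], TCP at [0.155, 0.528, 0.231] pointing down, gripper open.
Joint ranges: [-3.03, 3.03], [-0.79, 2.21], [0.23, 2.52], [-1.04, 4.18], [0, 3.07], [-2.55, 2.55]. Speed limits (rad/s): [2.22, 2.22, 2.57, 3.14, 3.14, 3.14].

## Interface

Orientations are given as a rotation vector (axis times angle).
In Python, from plant import read_state, capture, close_job, arm gives the robot as it stands.
- The arm moves only by the tool arm_command, never from a script. Its argument "plan" is a list of rows, each a list of 7 numbers: the turn, a rotation vector about the tool's x, y, z in degrees, then the shift along the tool's x, y, z in cm, then the closure, from 0 (fully open) to 1 (shut). A call has 1 to 8 rows; each row is the pose to reach, as a shift and turn from the pose commanded when the call began, along the tool's axes at that moment; what a row does not reach only later rows make up. A row lasts 1/12 s, in which the tool goes at most 41.7 mm and 7.16 degrees, less where a joint would pass 70% of its speed; a pose out of reach is approached as far as the arm can. A call with a gripper value outside its range is refused whole. The fingers move at their own pace and stop on an object; "newtons" is the grip in N (left out, the last holds). Time passes only in rows, so rows that repeat a pose let the fingers close. It gives the time, the measured TCP pose, the force and the opening at its end, in the units of the state.
- read_state(): the state, without advancing time (a new reading comes with each control period).
- capture(name): name is "side" or "top"; returns a dict with "frame" (480x640x3 uint8, red, green, blue), "range_z" (480x640 float32, m along the optical axis (not along the pixel's ray), 0 where there is no reading), "fx", "fy", "cx", "cy" (pixels), "camera_from_world" (4x4, takes a point from world to camera coordinates). Camera axes: x right, y down, z forward; pixel columns grow to the right and rows downward; lengths in m; the calibration is good to about 2 mm. A picture is of the moment at which its call begins.
- close_job(): hands the job in, once; it reports no verdict.
The state is a dict: "t": time; "joint_positions": joint angles; "joint_velocities": joint speeds; "joint_efforts": joint torques, N m; "position": TCP position; "ee_rot": TCP orientation; "force": force on the tool from outside, world axes, zero at the start; "moment": the same for the moment, N m; "width": finger opening in m.
Only numpy, scipy, OpenCV 4.12 (cv2) and the standard library are available. Lean on these libraries where they do the work, as an engineer would, in place of code of your own. Each camera call takes 0.05 s, during which the arm holds its last target.

## Task

Take the pull hook from its wooden rest, catch its prong in the finger hole of the wider tray and gently draw that tray all the way out to its stop, touching the tray and its housing only with the hook. Then unhook, leaving the tray fully out, and lay the hook back in the notches of its rest the way it lay, and let go. Leave the narrow tray and everything else on the bench where it is.

Things in the scene. Friction and masses are not known exactly. Their poses are not given: they have to be found in the camera images.
- hook: Loose pull hook, 0.09 to 0.18 kg. Dark wood handle 120 x 18 x 22 mm (its x, y, z), origin at the handle centre. An 8 mm steel rod runs on from the handle along +x and 120 mm from the origin bends down (-z) into a flat-ended prong. Starts in its rest, prong down, handle middle free between the posts for a grasp from above. Balance point about 30 mm ahead (+x) of the origin.
- hook_tip (a point): Lower end of the hook's prong, at (120, 0, -49) mm in the hook's frame.
- hook_rest: Fixed wooden rest, base 130 x 70 x 12 mm, origin on the bench under it. Two posts 12 mm thick at x = -42 and +42 mm with flared notches: 21 mm wide at the floor (64 mm above the bench), 37 mm at the mouth (86 mm). The hook lies along the rest x, prong end at +x, its origin 75 mm above this origin and within 5 mm of it along x.
- wide_case: Fixed plywood housing of the WIDER tray, 190 deep (x) x 190 wide (y) x 88 mm high; origin under its centre, on the bench; its open front faces its own -x. It stands to the left or right of the narrow one. Its tray slides out along the housing's -x.
- wide_front (a point): Point on the wider tray, on its centreline, 22 mm before its front panel, level with the top of its dark steel finger plate (45 mm above the bench, 5 mm thick, 40 deep, 110 wide, nothing beneath). Axes as the housing. A round 14 mm through hole lies at this x, BUT plate and hole are screwed on off-centre by an unmeasured -25 to +25 mm along y: look or feel for it.
- wide_tray (a joint): How far the wider tray is out, m: 0 shut, 0.080 against its hard stop (fully out). Starts 0 to 0.008. It slides stiffly: about 3 N plus 12 N per m/s, and stays where it is left.
- narrow_case: Fixed plywood housing of the NARROW tray, 190 deep x 130 wide x 88 mm high, otherwise the same, with a finger plate 80 mm wide; origin under its centre. Not to be opened.
- narrow_tray (a joint): How far the narrow tray is out, m; starts 0 to 0.008; leave it.
- pencil_pot: Bystander: white pot with pencils, 64 mm across, 95 mm high (pencils to 160 mm); origin under its centre. Stands where the rest might have, on the other side.
- glass_stack: Bystander: stack of green glass squares 50 x 50 x 16 mm; origin under its centre.
- pliers: Bystander: flat-lying pliers with red grips, 135 x 57 x 14 mm; origin under the pivot.
- cork_block: Bystander: cork block 60 x 35 x 25 mm on top of the narrow housing; origin under its centre.
- glue_jar: Bystander: clear jar with white lid, 52 mm across, 75 mm high; origin under its centre.
- scrap_tub: Bystander: white plastic bowl, 90 mm across, 50 mm high; origin under its centre.
Things that resemble listed ones, but are neither listed nor needed, are in the scene too. Leave any blue look-alike of the hook alone.

How it is judged:
On the way, in this order (a step that is already met when the one before it is completed fails the run):
1. the hook's prong is in the finger hole of the wider tray (its end at least 5 mm below the plate's top) (z of hook_tip in the frame of wide_front below -0.005 m and x of hook_tip in the frame of wide_front between -0.01 and 0.01 m and y of hook_tip in the frame of wide_front between -0.032 and 0.032 m), for 0.1 s.
2. the wider tray is drawn out to its stop (within 2 mm) by the hook, the prong still in the hole (all of step 1 and value of joint wide_tray above 0.078 m), for 0.1 s.
At the end, for the whole second after the job is handed in: The wider tray is out to its stop (at least 78 of 80 mm), and the hook lies released and still in both notches of its rest, prong down at the rest's +x end: its origin within 15 mm along and 6 mm across the rest's middle and 70 to 80 mm above the rest's origin, aligned and level within 0.12 rad (value of joint wide_tray above 0.078 m and x of hook in the frame of hook_rest between -0.015 and 0.015 m and y of hook in the frame of hook_rest between -0.006 and 0.006 m and z of hook in the frame of hook_rest between 0.07 and 0.08 m and x of hook_tip in the frame of hook_rest above 0.08 m and z of hook_tip in the frame of hook_rest below 0.04 m and angle between the x axis of hook and the x axis of hook_rest, either way round below 0.12 rad and angle between hook's own z axis and vertical below 0.12 rad and linear speed of hook below 0.01 m/s and contact force between the fingers and hook below 0.2 N); the robot touches nothing.
It fails at once if the hook presses or pulls on the wider tray or its housing with more than 20 N (contact force between hook and wide_case above 20 N).
It fails at once if the fingers or arm touch the wider tray or its housing (contact force between any of the fingers, the arm and wide_case above 0.5 N).
It fails at once if the narrow tray is drawn out beyond 12 mm (value of joint narrow_tray above 0.012 m).
It fails at once if a bystander is moved more than 20 mm (distance of any of pencil_pot, glass_stack, pliers, cork_block, glue_jar, scrap_tub from where it was at the start of the episode above 0.02 m).
It also fails if it takes over 64 s, if anything falls off the work surface, if the arm or the gripper's body presses on something with over 40 N, if the wrist force passes 120 N, or if a joint passes its speed limit or range.

## Working session

There is one attempt and no reset: what is moved stays moved. The work goes in short steps, Python scripts to look and compute and a tool call to move; the robot and the scene stay as the last step left them, time stands still between calls to the robot, and variables do not carry over. Pictures are saved under pics/ and viewed, and the job is handed in when it is done.

Besides the shell and the picture viewer there is one more tool, called after "Emit:" as name([rows], argument=value, ...), one row to a line, values as JSON. arm_command: Moves the arm, as the interface text tells. Its arguments: {"type":"object","properties":{"plan":{"type":"array","items":{"type":"array","items":{"type":"number"}}},"newtons":{"type":"number"}},"required":["plan"]}

```bash
ls; mkdir -p pics; cat > h.py <<'E'
import numpy as np, cv2
from plant import read_state, capture, close_job, arm
def snap(n,f):
    c=capture(n); cv2.imwrite('pics/'+f,c['frame'][:,:,::-1]); np.savez('pics/'+f+'.npz',**c); return c
def load(f):
    return dict(np.load('pics/'+f+'.npz'))
def cloud(c):
    z=c['range_z']; v,u=np.mgrid[0:480,0:640]
    P=np.stack([(u-c['cx'])/c['fx']*z,(v-c['cy'])/c['fy']*z,z,np.ones_like(z)],-1)
    W=P@np.linalg.inv(c['camera_from_world']).T
    W[z==0]=np.nan
    return W[...,:3]
def ray(c,u,v,h):
    T=np.linalg.inv(c['camera_from_world']); d=T[:3,:3]@np.array([(u-c['cx'])/c['fx'],(v-c['cy'])/c['fy'],1]); o=T[:3,3]
    return o+d*(h-o[2])/d[2]
def proj(c,p):
    q=c['camera_from_world']@np.append(p,1); return q[0]/q[2]*c['fx']+c['cx'],q[1]/q[2]*c['fy']+c['cy']
E
python3 - <<'E'
from h import *
print({k:np.round(v,4) if not isinstance(v,str) else v for k,v in read_state().items()})
print(arm, getattr(arm,'hold_point_z',None))
for n in('top','side'):
    c=snap(n,n+'0.png'); T=np.linalg.inv(c['camera_from_world']); print(n,T.round(3),c['fx'])
E
```

```text
pics
{'t': np.float64(0.0), 'joint_positions': array([ 1.2184,  0.3004,  1.5216,  0.    ,  1.3207, -0.0666]), 'joint_velocities': array([ 0.0007,  0.0001,  0.0003, -0.0019,  0.0012,  0.0004]), 'joint_efforts': array([-1.0000e-03, -5.4349e+01, -3.6181e+01,  0.0000e+00,  3.7000e-03,
       -0.0000e+00]), 'position': array([0.155 , 0.5275, 0.2307]), 'ee_rot': array([ 2.5147e+00,  1.8821e+00, -1.5000e-03]), 'force': array([-0.6894,  1.1339, -1.013 ]), 'moment': array([-0.0041, -0.0082, -0.0443]), 'width': np.float64(0.0854)}
<Robot object at 0x7fc03515be00> 0.0187
top [[ 0.008 -0.978  0.208  0.34 ]
 [-1.    -0.008  0.004 -0.014]
 [-0.002 -0.208 -0.978  1.034]
 [ 0.     0.     0.     1.   ]] 471.32233159557734
side [[ 0.747 -0.36   0.559 -0.283]
 [-0.665 -0.414  0.622 -0.919]
 [ 0.008 -0.836 -0.548  0.895]
 [ 0.     0.     0.     1.   ]] 620.5360074902089
```

View pics/top0.png

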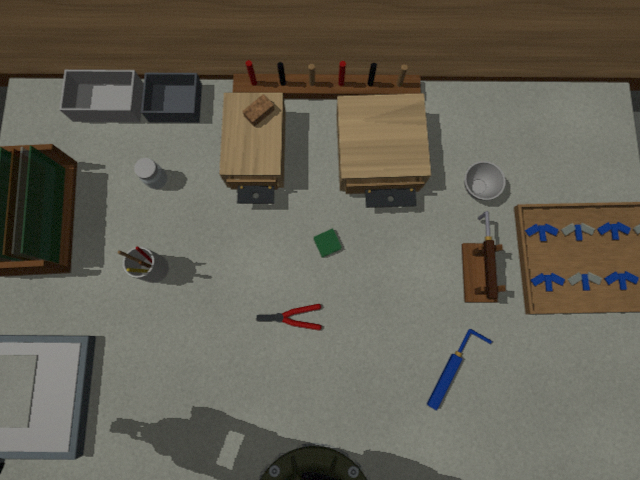

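View pics/side0.png

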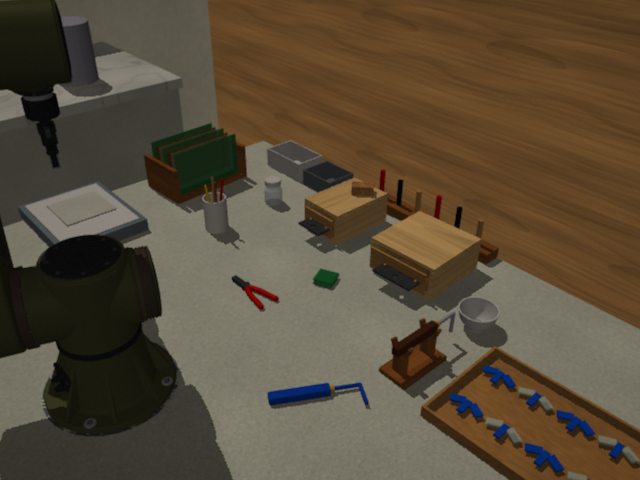

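The top view shows the wide housing at about (382,140), its finger plate at (391,198), and the hook in its rest at (490,265) with the prong at about (487,213). The blue look-alike is at (455,370). Next I'll enlarge these regions and measure them.

```bash
python3 - <<'E'
from h import *
c=load('top0.png'); s=load('side0.png')
def crop(c,u0,v0,u1,v1,k,f):
    i=c['frame'][v0:v1,u0:u1,::-1]; i=cv2.convertScaleAbs(i,alpha=1.8,beta=20); cv2.imwrite('pics/'+f,cv2.resize(i,None,fx=k,fy=k,interpolation=cv2.INTER_CUBIC))
crop(c,330,170,450,220,6,'plate_t.png'); crop(s,360,250,440,300,9,'plate_s.png'); crop(c,450,200,530,310,5,'rest_t.png'); crop(s,370,300,470,390,6,'rest_s.png')
W=cloud(c)
# case top
m=(W[...,2]>0.078)&(W[...,2]<0.098); m[:, :330]=0; m[:,440:]=0;m[195:]=0
P=W[m]; print('case',len(P),P.min(0),P.max(0)); print(cv2.minAreaRect(P[:,:2].astype(np.float32)),np.median(P[:,2]))
m=(W[...,2]>0.03)&(W[...,2]<0.055);m[:, :360]=0; m[:,420:]=0;m[215:]=0;m[:180]=0
dark=c['frame'].max(2)<75
P=W[m&dark];print('plate',len(P),P.mean(0),P.min(0),P.max(0),cv2.minAreaRect(P[:,:2].astype(np.float32)))
E
```

```text
case 7485 [ 0.66681138 -0.24183417  0.07804427] [ 0.92555646 -0.04477235  0.09785972]
((0.7965114712715149, -0.14161036908626556), (0.2537989318370819, 0.19056443870067596), 2.426062822341919) 0.08742362422553451
plate 973 [ 0.64046789 -0.16238037  0.04481453] [ 0.61644425 -0.22850768  0.03109729] [ 0.68147335 -0.0960738   0.0548685 ] ((0.6407731175422668, -0.16586792469024658), (0.057515185326337814, 0.13099221885204315), 11.074023246765137)
```

View pics/plate_t.png

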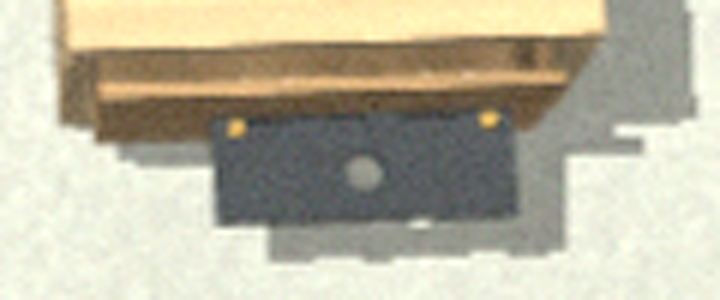

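View pics/plate_s.png

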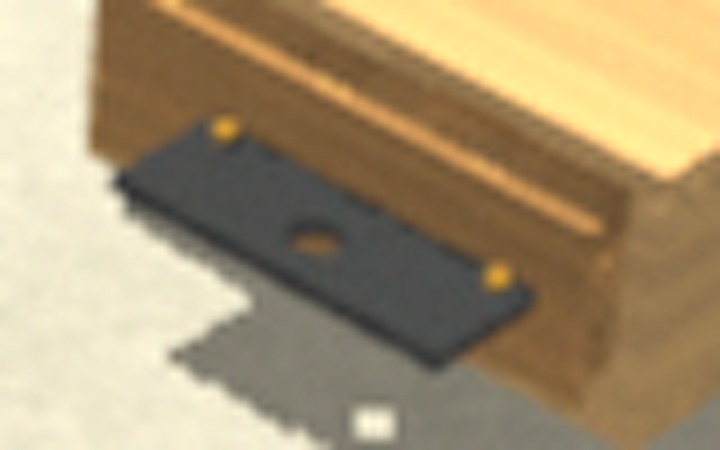

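View pics/rest_t.png

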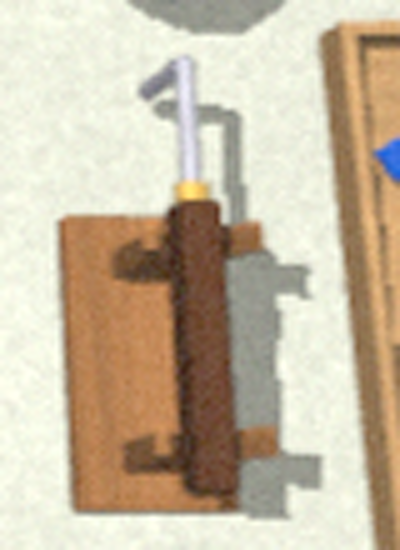

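View pics/rest_s.png

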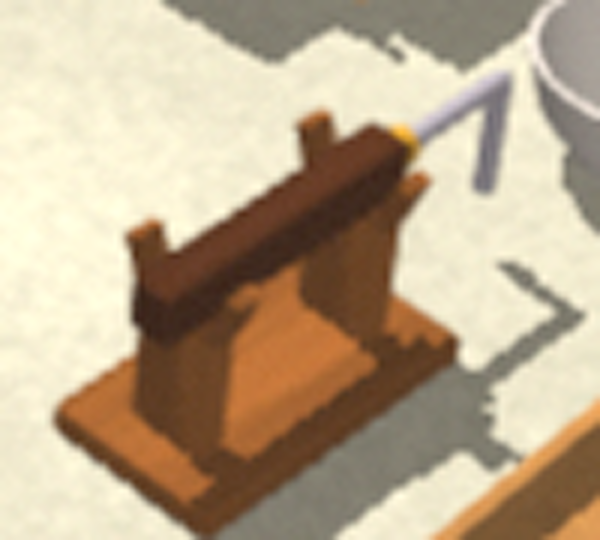

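```bash
python3 - <<'E'
from h import *
c=load('top0.png'); s=load('side0.png')
T=lambda u,v,h,k=6,o=(330,170): ray(c,u/k+o[0]-.4,v/k+o[1]-.4,h).round(4)
S=lambda u,v,h,k=9,o=(360,250): ray(s,u/k+o[0]-.4,v/k+o[1]-.4,h).round(4)
print('hole T',T(364,173,.0425),'S',S(316,237,.044))
print('plate T corners',[T(*p,.045) for p in((210,120),(512,112),(517,213),(218,225))])
print('plate S corners',[S(*p,.045) for p in((213,118),(535,293),(435,360),(120,180))])
for a,b in(((210,120),(512,112)),((218,225),(517,213))):
    d=T(*a,.045)-T(*b,.045); print('yaw',np.degrees(np.arctan2(-d[0],d[1])),np.linalg.norm(d))
# case top by color/height
W=cloud(c); f=c['frame'].astype(int)
m=(W[...,2]>.07)&(W[...,2]<.1)&(f[...,0]>130); m[:,:330]=0;m[:,435:]=0;m[:85]=0;m[195:]=0
q=cv2.morphologyEx(m.astype(np.uint8),cv2.MORPH_OPEN,np.ones((5,5)))
ct=max(cv2.findContours(q,0,2)[0],key=cv2.contourArea)[:,0]
P=np.array([ray(c,u,v,.088)[:2] for u,v in ct],np.float32); print('case',cv2.minAreaRect(P))
ap=cv2.approxPolyDP(ct,5,True)[:,0];print(ap.tolist(),[ray(c,u,v,.088)[:2].round(4).tolist() for u,v in ap])
# handle
m=(W[...,2]>.08)&(W[...,2]<.095)
m[:,:475]=0;m[:,505:]=0;m[:215]=0;m[305:]=0
P=W[m];print('handle top',len(P),np.median(P[:,2]),cv2.minAreaRect(P[:,:2].astype(np.float32)))
# handle image corners (rest_t k=5,o=450,200)
R=lambda u,v,h:T(u,v,h,5,(450,200))
print('handle corners',[R(*p,.086) for p in((170,204),(218,202),(240,490),(190,494))])
print('rod start,bend',R(190,190,.075),R(183,60,.079),'tip',R(147,95,.026))
print('base corners',[R(*p,.012) for p in((60,218),(75,511))])
R=lambda u,v,h:S(u,v,h,6,(370,300))
print('side handle',[R(*p,.086) for p in((378,125),(415,150),(168,302),(135,290))],'bend',R(507,73,.079),'tip',R(485,190,.026))
print('base',[R(*p,.012) for p in((57,413),(207,520),(457,343))])
E
```

```text
hole T [ 0.6367 -0.163   0.0425] S [ 0.6385 -0.1634  0.044 ]
plate T corners [array([ 0.6556, -0.1068,  0.045 ]), array([ 0.6595, -0.2171,  0.045 ]), array([ 0.6213, -0.2176,  0.045 ]), array([ 0.616 , -0.1093,  0.045 ])]
plate S corners [array([ 0.6569, -0.1093,  0.045 ]), array([ 0.6616, -0.2178,  0.045 ]), array([ 0.6208, -0.2198,  0.045 ]), array([ 0.6174, -0.113 ,  0.045 ])]
yaw 2.025027104543538 0.11036892678648277
yaw 2.801713362439432 0.108429608502475
case ((0.799787163734436, -0.14187853038311005), (0.1192062720656395, 0.18693625926971436), 2.644814968109131)
[[422, 94], [338, 97], [340, 147], [426, 144], [425, 125], [378, 117], [423, 102]] [[0.8616, -0.231], [0.8531, -0.047], [0.7366, -0.0513], [0.7448, -0.2353], [0.7885, -0.2348], [0.8064, -0.1337], [0.8425, -0.2325]]
handle top 668 0.08515825401424032 ((0.5046136975288391, -0.3576936423778534), (0.04871409386396408, 0.17281490564346313), 89.45484161376953)
handle corners [array([ 0.5356, -0.3456,  0.086 ]), array([ 0.5366, -0.3654,  0.086 ]), array([ 0.4192, -0.3661,  0.086 ]), array([ 0.4174, -0.3461,  0.086 ])]
rod start,bend [ 0.5439 -0.3582  0.075 ] [ 0.5986 -0.3574  0.079 ] tip [ 0.5969 -0.3596  0.026 ]
base corners [array([ 0.5442, -0.3226,  0.012 ]), array([ 0.4157, -0.3221,  0.012 ])]
side handle [array([ 0.537 , -0.3549,  0.086 ]), array([ 0.5363, -0.3714,  0.086 ]), array([ 0.4191, -0.3669,  0.086 ]), array([ 0.4153, -0.3562,  0.086 ])] bend [ 0.5995 -0.3616  0.079 ] tip [ 0.5987 -0.361   0.026 ]
base [array([ 0.4152, -0.3285,  0.012 ]), array([ 0.4164, -0.394 ,  0.012 ]), array([ 0.5425, -0.3954,  0.012 ])]
```

```bash
cat >> h.py <<'E'
from scipy.spatial.transform import Rotation as Ro
def tgt(p,yaw):
    "tool pointing down, tool x axis at yaw deg from world x"
    return np.array(p),Ro.from_euler('z',yaw,degrees=True)*Ro.from_rotvec([np.pi,0,0])
def go(p,yaw,st=None):
    s=st or read_state(); R0=Ro.from_rotvec(s['ee_rot']); p,R=tgt(p,yaw)
    d=R0.inv().apply(p-s['position'])*100; r=(R0.inv()*R).as_rotvec(degrees=True)
    print('t',round(float(s['t']),2),'turn',r.round(2),'shift cm',d.round(2)); return r,d
def yaw():
    s=read_state();M=Ro.from_rotvec(s['ee_rot']).as_matrix(); print('toolx',M[:,0].round(3),'tooly',M[:,1].round(3),'z',M[:,2].round(3)); return np.degrees(np.arctan2(M[1,0],M[0,0]))
E
python3 - <<'E'
from h import *
print(yaw())
for y in(90,-90): go([.487,-.358,.23],y)
E
```

```text
toolx [ 0.282  0.959 -0.001] tooly [ 0.959 -0.282 -0.   ] z [-0.    -0.001 -1.   ]
73.62361622895506
t 0.1 turn [-1.000e-02  6.000e-02 -1.638e+01] shift cm [-75.6   56.82   0.15]
t 0.1 turn [8.0000e-02 2.0000e-02 1.6362e+02] shift cm [-75.6   56.82   0.15]
```

Emit:
arm_command([
  [0,0,0,-3.1,2.4,0,0],
  [0,0,0,-6.2,4.7,0,0],
  [0,0,0,-9.3,7.0,0,0],
  [0,0,0,-12.5,9.4,0,0],
  [0,0,0,-15.6,11.7,0,0],
  [0,0,0,-18.8,14.1,0,0],
  [0,0,0,-22,16.5,0,0],
  [0,0,0,-25.2,18.9,0,0],
], newtons=100)

```text
t: 0.77
position: [0.2652, 0.2308, 0.2312]
ee_rot: [2.514, 1.883, 0.0]
force: [1.6, -0.4, 0.0]
width: 0.0853
```

Emit:
arm_command([
  [0,0,0,-3.1,2.4,0,0],
  [0,0,0,-6.2,4.7,0,0],
  [0,0,0,-9.3,7.0,0,0],
  [0,0,0,-12.5,9.4,0,0],
  [0,0,0,-15.6,11.7,0,0],
  [0,0,0,-18.8,14.1,0,0],
  [0,0,0,-22,16.5,0,0],
  [0,0,0,-25.2,18.9,0,0],
])

```text
t: 1.43
position: [0.3757, -0.0646, 0.2313]
ee_rot: [2.515, 1.882, 0.0]
force: [1.0, 1.7, 1.3]
width: 0.0853
```

Emit:
arm_command([
  [0,0,-3,-3.1,2.4,0,0],
  [0,0,-6,-6.2,4.7,0,0],
  [0,0,-9,-9.3,7.0,0,0],
  [0,0,-12,-12.5,9.4,0,0],
  [0,0,-15,-15.6,11.7,0,0],
  [0,0,-16.4,-18.8,14.1,0,0],
  [0,0,-16.4,-22,16.5,0,0],
  [0,0,-16.4,-25.2,18.9,0,0],
])

```text
t: 2.1
position: [0.4861, -0.3594, 0.2308]
ee_rot: [-2.221, -2.221, 0.0]
force: [0.7, 0.4, 0.5]
width: 0.0853
```

```bash
python3 - <<'E'
from h import *
print(yaw()); s=read_state(); print(s['position'],s['joint_positions'].round(3))
go([.487,-.358,.12],90)
snap('side','side1.png');snap('top','top1.png')
E
```

```text
toolx [-0.  1.  0.] tooly [ 1.  0. -0.] z [-0.  0. -1.]
90.02085587429006
[ 0.48608832 -0.35941894  0.23076823] [-0.697  0.423  1.356  0.     1.363 -2.268]
t 2.1 turn [-0.03 -0.03  0.02] shift cm [ 0.14  0.1  11.08]
```

Emit:
arm_command([
  [0,0,0,0.1,0.1,2.5,0],
  [0,0,0,0.1,0.1,5,0],
  [0,0,0,0.1,0.1,7.5,0],
  [0,0,0,0.1,0.1,10,0],
  [0,0,0,0.1,0.1,11,0],
  [0,0,0,0.1,0.1,11,0],
])

```text
t: 2.7
position: [0.486, -0.3556, 0.1189]
ee_rot: [-2.218, -2.219, 0.001]
force: [0.5, -0.2, 0.3]
width: 0.0852
```

```bash
python3 - <<'E'
from h import *
go([.487,-.358,.0563],90)
c=snap('side','side2.png');t=snap('top','top2.png')
a=cv2.convertScaleAbs(cv2.resize(c['frame'][200:400,330:530,::-1],None,fx=2,fy=2,interpolation=2),alpha=1.6)
b=cv2.convertScaleAbs(cv2.resize(t['frame'][180:380,400:600,::-1],None,fx=2,fy=2,interpolation=2),alpha=1.6)
cv2.imwrite('pics/m2.png',np.hstack([a,b]))
E
```

```text
t 2.7 turn [-0.2  -0.16  0.03] shift cm [-0.26  0.12  6.26]
```

View pics/m2.png

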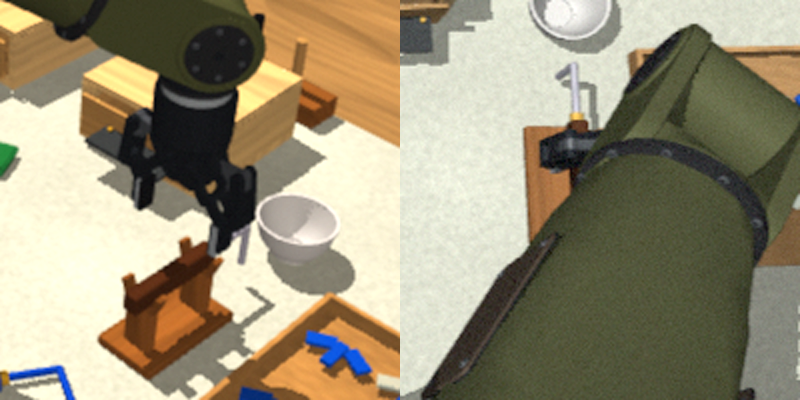

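The side view shows the open fingers above the handle, level with the front post and clear of it. The top view is mostly blocked by the arm. I'll check the pose noise before going down.

```bash
python3 - <<'E'
from h import *
for i in range(3):
    print(read_state()['position'], read_state()['joint_velocities'].round(3)); capture('side')
go([.487,-.358,.0563],90)
E
```

```text
[ 0.48724635 -0.3566259   0.12235572] [ 0.001 -0.02  -0.017  0.     0.001  0.002]
[ 0.48745821 -0.35682619  0.12296267] [-0.002 -0.008 -0.003 -0.002 -0.002 -0.002]
[ 0.48750123 -0.35690113  0.12311689] [ 0.    -0.001  0.003  0.001 -0.006  0.001]
t 2.95 turn [0.11 0.09 0.03] shift cm [-0.1  -0.06  6.67]
```

Emit:
arm_command([
  [0,0,0,-0.1,0,1.5,0],
  [0,0,0,-0.1,0,3,0],
  [0,0,0,-0.1,0,4.5,0],
  [0,0,0,-0.1,0,5.8,0],
  [0,0,0,-0.1,0,6.7,0],
  [0,0,0,-0.1,0,6.7,0],
  [0,0,0,-0.1,0,6.7,0],
  [0,0,0,-0.1,0,6.7,0],
])

```text
t: 3.62
position: [0.4873, -0.3578, 0.0552]
ee_rot: [2.22, 2.221, 0.0]
force: [-0.7, 1.5, -0.4]
width: 0.0853
```

```bash
python3 - <<'E'
from h import *
c=snap('side','side3.png')
go([.487,-.358,.0563],90);print(read_state()['force'])
a=cv2.convertScaleAbs(cv2.resize(c['frame'][230:400,330:530,::-1],None,fx=4,fy=4,interpolation=2)[:600],alpha=1.8)
cv2.imwrite('pics/m3.png',a)
E
```

```text
t 3.67 turn [0.07 0.06 0.03] shift cm [-0.02 -0.03 -0.1 ]
[-0.52854701  0.31982725 -0.17455664]
```

View pics/m3.png

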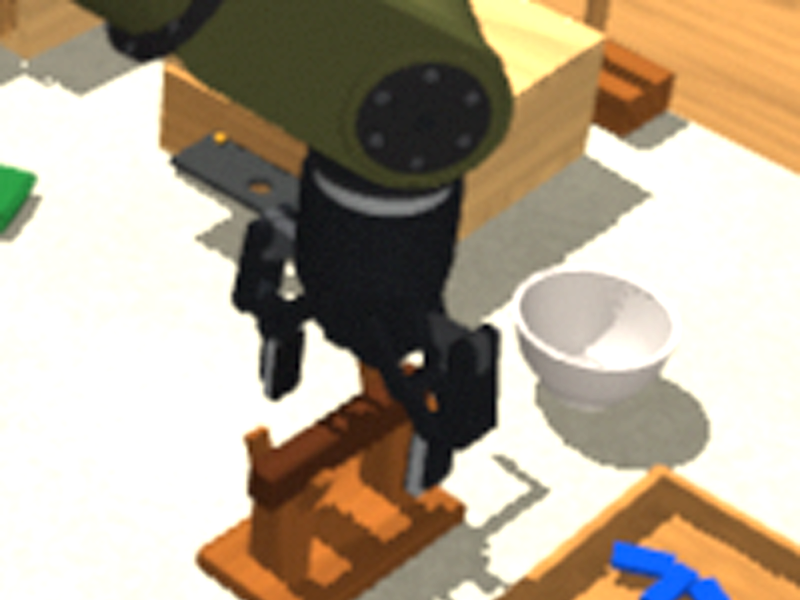

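The fingers straddle the handle, with the near one at about (430,460) and the far one at (280,370). Both are clear of the posts, so I'll close.

Emit:
arm_command([
  [0,0,0,0,0,0,0.5],
  [0,0,0,0,0,0,0.7],
  [0,0,0,0,0,0,1],
  [0,0,0,0,0,0,1],
  [0,0,0,0,0,0,1],
  [0,0,0,0,0,0,1],
  [0,0,0,0,0,0,1],
  [0,0,0,0,0,0,1],
], newtons=100)

```text
t: 4.33
position: [0.487, -0.3576, 0.0546]
ee_rot: [2.221, 2.221, 0.0]
force: [-0.9, 0.8, 4.8]
width: 0.0165
```

Emit:
arm_command([
  [0,0,0,0,0,0,1],
  [0,0,0,0,0,0,1],
  [0,0,0,0,0,0,1],
  [0,0,0,0,0,0,1],
])

```text
t: 4.67
position: [0.487, -0.3576, 0.0546]
ee_rot: [2.221, 2.222, 0.0]
force: [-0.9, 0.5, 5.7]
width: 0.0161
```

```bash
python3 - <<'E'
from h import *
s=read_state();print(s['position'],s['force'],s['moment'],s['width'],s['ee_rot'])
E
```

```text
[ 0.4870347  -0.35762367  0.05457547] [-0.92011815  0.4922638   5.73079796] [0.10357847 0.09123308 0.05203995] 0.016110828656036254 [2.22062101e+00 2.22155995e+00 2.75077477e-05]
```

Emit:
arm_command([
  [0,0,0,0,0,-1,1],
  [0,0,0,0,0,-2,1],
  [0,0,0,0,0,-3.5,1],
  [0,0,0,0,0,-5,1],
  [0,0,0,0,0,-6,1],
  [0,0,0,0,0,-6,1],
  [0,0,0,0,0,-6,1],
  [0,0,0,0,0,-6,1],
])

```text
t: 5.33
position: [0.4866, -0.3573, 0.1136]
ee_rot: [-2.22, -2.221, 0.0]
force: [-0.1, 0.4, -2.2]
width: 0.0166
```

```bash
python3 - <<'E'
from h import *
c=snap('side','side4.png');t=snap('top','top4.png')
s=read_state();print(s['position'],s['force'],s['moment'],s['width'],s['ee_rot'])
go([.527,-.1652,.115],92.4)
a=cv2.convertScaleAbs(cv2.resize(c['frame'][230:380,360:560,::-1],None,fx=2,fy=2,interpolation=2),alpha=1.8)
b=cv2.convertScaleAbs(cv2.resize(t['frame'][180:330,400:600,::-1],None,fx=2,fy=2,interpolation=2),alpha=1.8)
cv2.imwrite('pics/m4.png',np.hstack([a,b]))
E
```

```text
[ 0.48659305 -0.35723842  0.11333124] [ 0.19076229 -0.29555659 -0.77974707] [ 0.00505812  0.06810733 -0.0122282 ] 0.01650014550600415 [-2.21989371e+00 -2.22077128e+00  1.89251932e-04]
t 5.43 turn [-0.07 -0.06 -2.38] shift cm [19.2   4.05 -0.15]
```

View pics/m4.png

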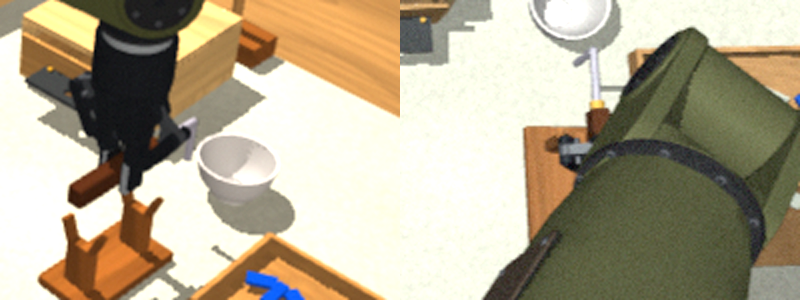

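The hook is lifted clear of the posts, held level, with the prong down. Next I'll carry it over the plate.

Emit:
arm_command([
  [0,0,-0.3,2,0.2,0,1],
  [0,0,-0.8,5,0.8,0,1],
  [0,0,-1.2,8.5,1.6,0,1],
  [0,0,-1.6,12,2.4,0,1],
  [0,0,-2,15,3.2,0,1],
  [0,0,-2.4,17.5,3.7,0,1],
  [0,0,-2.4,19.2,4.0,0,1],
  [0,0,-2.4,19.2,4.0,0,1],
])

```text
t: 6.1
position: [0.5271, -0.1625, 0.1137]
ee_rot: [-2.17, -2.27, 0.0]
force: [-0.5, -0.2, -1.3]
width: 0.0166
```

Emit:
arm_command([
  [0,0,0,0,0,1,1],
  [0,0,0,0,0,1.5,1],
  [0,0,0,0,0,1.5,1],
  [0,0,0,0,0,1.5,1],
])

```text
t: 6.43
position: [0.5263, -0.1662, 0.0985]
ee_rot: [-2.174, -2.266, 0.001]
force: [0.3, 0.6, -0.2]
width: 0.0163
```

```bash
python3 - <<'E'
from h import *
c=snap('side','side5.png');t=snap('top','top5.png')
s=read_state();print(s['position'],s['force'],s['moment'],s['width'],yaw())
a=cv2.convertScaleAbs(cv2.resize(c['frame'][240:310,360:460,::-1],None,fx=8,fy=8,interpolation=2),alpha=1.8)
b=cv2.convertScaleAbs(cv2.resize(t['frame'][160:235,345:445,::-1],None,fx=8,fy=8,interpolation=2),alpha=1.8)
cv2.imwrite('pics/m5s.png',a);cv2.imwrite('pics/m5t.png',b)
E
```

```text
toolx [-0.041  0.999  0.   ] tooly [ 0.999  0.041 -0.   ] z [-0.  0. -1.]
[ 0.52670507 -0.16613449  0.09918889] [ 0.01043714  0.64889191 -1.99240264] [-0.01192686  0.01690735  0.01841101] 0.01682821605297893 92.36850199254746
```

View pics/m5s.png

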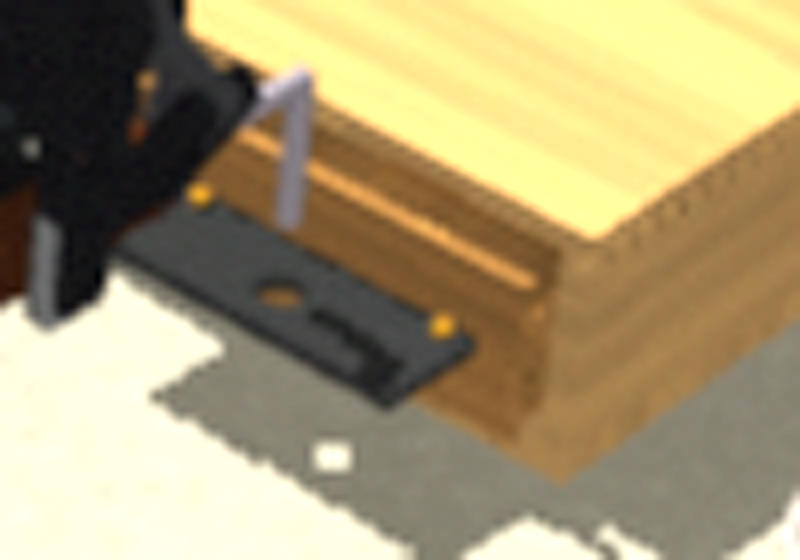

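View pics/m5t.png

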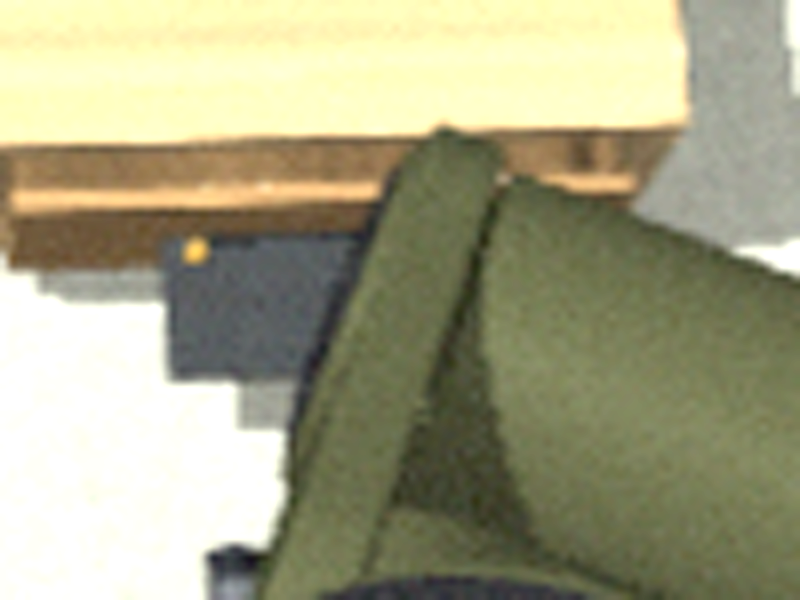

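```bash
python3 - <<'E'
from h import *
s=load('side5.png')
S=lambda u,v,h: ray(s,u/8+360-.4,v/8+240-.4,h).round(4)
print('tip',[S(289,223,z) for z in(.069,.0706,.0722)],'bend',S(293,78,.1186)); print('hole',S(281,293,.044))
E
```

```text
tip [array([ 0.638 , -0.1645,  0.069 ]), array([ 0.6362, -0.166 ,  0.0706]), array([ 0.6344, -0.1674,  0.0722])] bend [ 0.6368 -0.162   0.1186]
hole [ 0.6376 -0.1642  0.044 ]
```

The side view has the prong end at about (289,225) in the crop, over the hole at (281,293), with 1–2 mm of offset to fix. The top view is blocked by the arm. I'll lower to just above the plate while correcting.

Emit:
arm_command([
  [0,0,0,0.13,0.08,0.6,1],
  [0,0,0,0.13,0.08,1.2,1],
  [0,0,0,0.13,0.08,1.8,1],
  [0,0,0,0.13,0.08,1.8,1],
  [0,0,0,0.13,0.08,1.8,1],
  [0,0,0,0.13,0.08,1.8,1],
])

```text
t: 7.03
position: [0.5277, -0.1642, 0.0813]
ee_rot: [2.174, 2.268, -0.0]
force: [0.1, 0.4, -0.8]
width: 0.0164
```

```bash
python3 - <<'E'
from h import *
c=snap('side','side6.png')
s=read_state();print(s['position'],s['force'],s['moment'],s['width'],yaw())
a=cv2.convertScaleAbs(cv2.resize(c['frame'][255:295,370:420,::-1],None,fx=14,fy=14,interpolation=2),alpha=2)
cv2.imwrite('pics/m6s.png',a)
E
```

```text
toolx [-0.042  0.999 -0.   ] tooly [0.999 0.042 0.   ] z [ 0. -0. -1.]
[ 0.52770144 -0.16419825  0.08147386] [-0.06329843  0.45321072 -1.08099838] [-0.01244026  0.04205364 -0.063416  ] 0.016467860119676058 92.42640316629458
```

View pics/m6s.png

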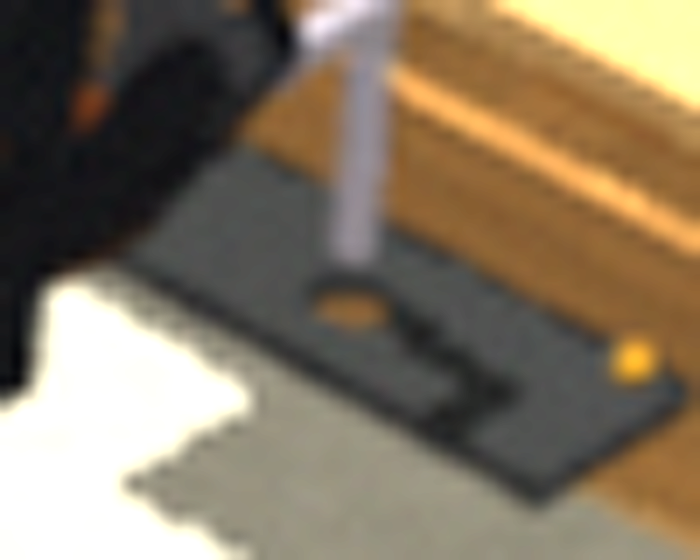

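```bash
python3 - <<'E'
from h import *
s=load('side6.png')
S=lambda u,v,h: ray(s,u/14+370-.4,v/14+255-.4,h).round(4)
print('tip',[S(352,258,z) for z in(.052,.0528,.054)]); print('hole',S(350,300,.0445),S(352,298,.0445))
p=np.array([.6377,-.1635,.045])
for r in (.007,):
  for z in(.045,.04):
    print([tuple(((np.array(proj(s,[.6377+r*np.cos(a),-.1635+r*np.sin(a),z]))-[370-.4,255-.4])*14).round(0)) for a in np.arange(0,6.28,.785)])
E
```

```text
tip [array([ 0.6385, -0.1627,  0.052 ]), array([ 0.6376, -0.1635,  0.0528]), array([ 0.6363, -0.1645,  0.054 ])]
hole [ 0.6375 -0.164   0.0445] [ 0.6381 -0.1638  0.0445]
[(np.float64(377.0), np.float64(280.0)), (np.float64(347.0), np.float64(271.0)), (np.float64(318.0), np.float64(277.0)), (np.float64(307.0), np.float64(294.0)), (np.float64(321.0), np.float64(312.0)), (np.float64(351.0), np.float64(320.0)), (np.float64(380.0), np.float64(314.0)), (np.float64(391.0), np.float64(298.0))]
[(np.float64(375.0), np.float64(304.0)), (np.float64(345.0), np.float64(296.0)), (np.float64(316.0), np.float64(302.0)), (np.float64(305.0), np.float64(318.0)), (np.float64(318.0), np.float64(336.0)), (np.float64(349.0), np.float64(345.0)), (np.float64(378.0), np.float64(339.0)), (np.float64(389.0), np.float64(322.0))]
```

Tip and hole agree to under 1 mm in the side view, with the tip about 8 mm above the plate. I'll go down gently and watch the force.

Emit:
arm_command([
  [0,0,0,0,0,0.3,1],
  [0,0,0,0,0,0.6,1],
  [0,0,0,0,0,0.8,1],
  [0,0,0,0,0,0.9,1],
  [0,0,0,0,0,0.95,1],
  [0,0,0,0,0,0.95,1],
])

```text
t: 7.58
position: [0.5275, -0.1641, 0.0716]
ee_rot: [-2.174, -2.268, 0.0]
force: [-0.7, -0.1, -1.5]
width: 0.0165
```

Emit:
arm_command([
  [0,0,0,0,0,0.1,1],
  [0,0,0,0,0,0.2,1],
  [0,0,0,0,0,0.2,1],
  [0,0,0,0,0,0.2,1],
])

```text
t: 7.92
position: [0.5276, -0.1642, 0.0698]
ee_rot: [-2.174, -2.268, 0.0]
force: [1.0, -0.6, -1.5]
width: 0.0166
```

```bash
python3 - <<'E'
from h import *
c=snap('side','side7.png')
s=read_state();print(s['position'],s['force'],s['moment'],s['width'],yaw())
a=cv2.convertScaleAbs(cv2.resize(c['frame'][255:295,370:420,::-1],None,fx=12,fy=12,interpolation=2),alpha=2)
cv2.imwrite('pics/m7s.png',a)
E
```

```text
toolx [-0.042  0.999 -0.   ] tooly [0.999 0.042 0.   ] z [ 0. -0. -1.]
[ 0.52759106 -0.16416936  0.0698063 ] [-0.05148121  0.45633091  0.14296418] [-0.01318242  0.06190466 -0.02590414] 0.016654764571112656 92.42114657464968
```

View pics/m7s.png

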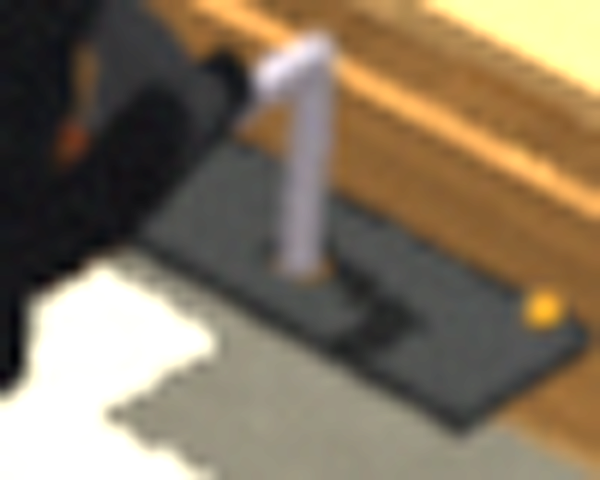

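The prong is in the hole at about (300,265), with no contact force. I'll go 0.9 cm deeper and start the pull.

Emit:
arm_command([
  [0,0,0,0,0,0.3,1],
  [0,0,0,0,0,0.6,1],
  [0,0,0,0,0,0.9,1],
  [0,0,0,0,0,0.9,1],
  [0,0,0,0,0,0.9,1],
])

```text
t: 8.38
position: [0.5275, -0.1641, 0.0605]
ee_rot: [-2.174, -2.268, 0.0]
force: [0.3, 0.4, -1.1]
width: 0.0168
```

Emit:
arm_command([
  [0,0,0,0,-0.1,0,1],
  [0,0,0,0,-0.2,0,1],
  [0,0,0,0,-0.35,0,1],
  [0,0,0,0,-0.5,0,1],
  [0,0,0,0,-0.7,0,1],
  [0,0,0,0,-0.9,0,1],
  [0,0,0,0,-1.1,0,1],
  [0,0,0,0,-1.3,0,1],
])

```text
t: 9.05
position: [0.5145, -0.1648, 0.0609]
ee_rot: [2.174, 2.268, 0.0]
force: [3.4, -1.0, -2.0]
width: 0.0164
```

```bash
python3 - <<'E'
from h import *
c=snap('side','side8.png')
s=read_state();print(s['position'],s['force'],s['moment'],s['width'],yaw())
a=cv2.convertScaleAbs(cv2.resize(c['frame'][245:305,360:430,::-1],None,fx=9,fy=9,interpolation=2),alpha=2)
cv2.imwrite('pics/m8s.png',a)
E
```

```text
toolx [-0.042  0.999 -0.   ] tooly [0.999 0.042 0.   ] z [ 0. -0. -1.]
[ 0.51422086 -0.16477556  0.06084492] [ 3.36232808 -0.23211625 -1.1185583 ] [-0.12614129 -0.39409744 -0.11264144] 0.01683461849251521 92.41630824428822
```

View pics/m8s.png

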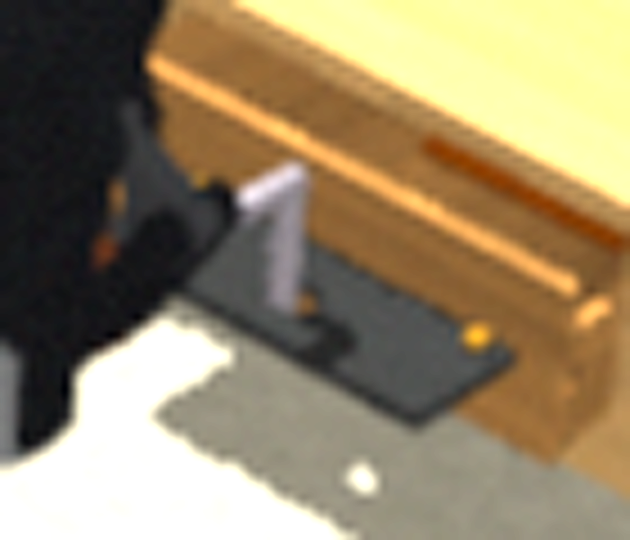

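The tray is moving at a 3.4 N pull, with the prong seated at the front rim of the hole. I'll continue steadily.

Emit:
arm_command([
  [0,0,0,0,-0.25,0,1],
  [0,0,0,0,-0.5,0,1],
  [0,0,0,0,-0.75,0,1],
  [0,0,0,0,-1.0,0,1],
  [0,0,0,0,-1.25,0,1],
  [0,0,0,0,-1.5,0,1],
  [0,0,0,0,-1.75,0,1],
  [0,0,0,0,-2,0,1],
])

```text
t: 9.77
position: [0.4944, -0.1656, 0.0608]
ee_rot: [2.174, 2.268, 0.0]
force: [3.7, -1.1, -1.0]
width: 0.0168
```

Emit:
arm_command([
  [0,0,0,0,-0.25,0,1],
  [0,0,0,0,-0.5,0,1],
  [0,0,0,0,-0.75,0,1],
  [0,0,0,0,-1.0,0,1],
  [0,0,0,0,-1.25,0,1],
  [0,0,0,0,-1.5,0,1],
  [0,0,0,0,-1.75,0,1],
  [0,0,0,0,-2,0,1],
])

```text
t: 10.43
position: [0.4744, -0.1664, 0.0608]
ee_rot: [-2.174, -2.268, 0.0]
force: [3.5, -1.2, -1.3]
width: 0.017
```

Emit:
arm_command([
  [0,0,0,0,-0.2,0,1],
  [0,0,0,0,-0.4,0,1],
  [0,0,0,0,-0.6,0,1],
  [0,0,0,0,-0.8,0,1],
  [0,0,0,0,-1.0,0,1],
  [0,0,0,0,-1.1,0,1],
  [0,0,0,0,-1.2,0,1],
  [0,0,0,0,-1.2,0,1],
])

```text
t: 11.1
position: [0.4625, -0.1669, 0.0608]
ee_rot: [-2.174, -2.268, 0.0]
force: [1.2, -0.7, -0.5]
width: 0.0167
```

```bash
python3 - <<'E'
from h import *
c=snap('side','side9.png')
s=read_state();print(s['position'],s['force'],s['moment'],s['width'],yaw())
a=cv2.convertScaleAbs(cv2.resize(c['frame'][245:325,340:430,::-1],None,fx=7,fy=7,interpolation=2),alpha=2)
cv2.imwrite('pics/m9s.png',a)
E
```

```text
toolx [-0.042  0.999  0.   ] tooly [ 0.999  0.042 -0.   ] z [-0.  0. -1.]
[ 0.46248513 -0.16688839  0.06076811] [ 0.85635865 -0.98818063 -0.40521969] [-0.2160362  -0.27598844 -0.12610406] 0.0165212169950823 92.42515345597255
```

View pics/m9s.png

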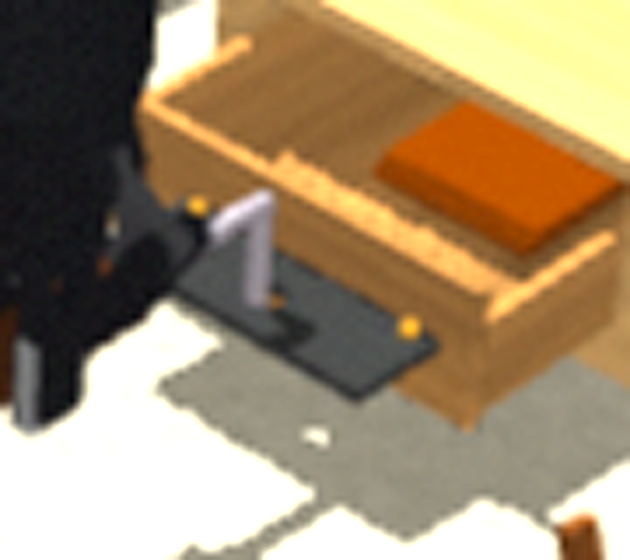

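The tray is well out and the prong is still in the hole. Now I'll creep to the stop, watching the force.

Emit:
arm_command([
  [0,0,0,0,-0.1,0,1],
  [0,0,0,0,-0.2,0,1],
  [0,0,0,0,-0.3,0,1],
  [0,0,0,0,-0.4,0,1],
  [0,0,0,0,-0.5,0,1],
  [0,0,0,0,-0.6,0,1],
  [0,0,0,0,-0.7,0,1],
  [0,0,0,0,-0.8,0,1],
])

```text
t: 11.82
position: [0.4546, -0.1672, 0.0608]
ee_rot: [2.174, 2.268, -0.0]
force: [3.4, -1.4, -2.0]
width: 0.0165
```

Emit:
arm_command([
  [0,0,0,0,-0.1,0,1],
  [0,0,0,0,-0.2,0,1],
  [0,0,0,0,-0.3,0,1],
])

```text
t: 12.07
position: [0.4516, -0.1674, 0.0608]
ee_rot: [2.174, 2.268, 0.0]
force: [3.3, -2.0, -1.8]
width: 0.0165
```

Emit:
arm_command([
  [0,0,0,0,-0.1,0,1],
  [0,0,0,0,-0.2,0,1],
])

```text
t: 12.23
position: [0.4496, -0.1675, 0.0608]
ee_rot: [2.174, 2.268, 0.0]
force: [8.9, -0.9, -3.7]
width: 0.0167
```

Emit:
arm_command([
  [0,0,0,0,-0.02,0,1],
  [0,0,0,0,-0.02,0,1],
])

```text
t: 12.4
position: [0.4497, -0.1675, 0.0609]
ee_rot: [2.174, 2.267, 0.001]
force: [5.4, -0.9, -2.0]
width: 0.0169
```

```bash
python3 - <<'E'
from h import *
c=snap('side','side10.png')
s=read_state();print(s['position'],s['force'],s['moment'],s['width'],yaw())
t=snap('top','top10.png')
a=cv2.convertScaleAbs(cv2.resize(c['frame'][245:325,340:430,::-1],None,fx=7,fy=7,interpolation=2),alpha=2)
cv2.imwrite('pics/m10s.png',a)
E
```

```text
toolx [-0.042  0.999 -0.   ] tooly [0.999 0.042 0.001] z [ 0.001 -0.    -1.   ]
[ 0.44970185 -0.16746684  0.06087218] [ 5.45830318 -2.06012702 -2.40583345] [-0.17244202 -0.91362267 -0.08896486] 0.016420084369200286 92.42815492707706
```

View pics/m10s.png

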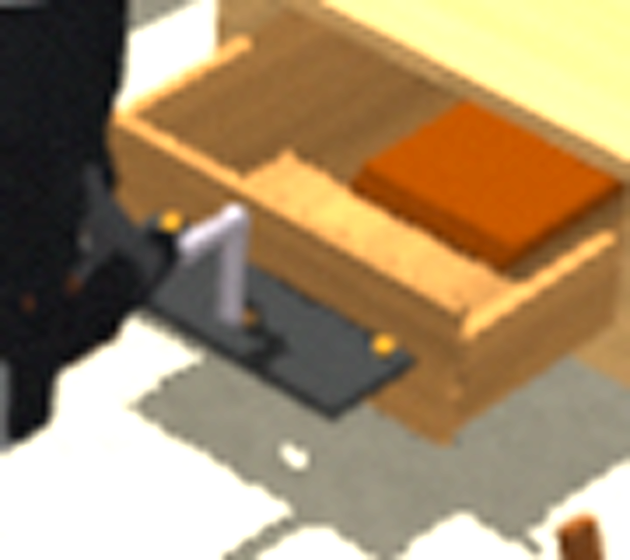

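```bash
python3 - <<'E'
from h import *
s=load('side10.png')
S=lambda u,v,h: ray(s,u/7+340-.4,v/7+245-.4,h).round(4)
print(S(412,357,.045),S(335,412,.045),'was .6616 -.2178 / .6208 -.2198')
d=(S(412,357,.045)+S(335,412,.045))/2-np.array([.6412,-.2188,.045]);print(d,np.linalg.norm(d))
E
```

```text
[ 0.5881 -0.2207  0.045 ] [ 0.5488 -0.2237  0.045 ] was .6616 -.2178 / .6208 -.2198
[-0.07275 -0.0034   0.     ] 0.07282940683542612
```

The tray has travelled about 73 mm from its slightly open start. I'll confirm it's at the stop with another small pull, expecting the force to rise and the position not to change.

Emit:
arm_command([
  [0,0,0,0,-0.03,0,1],
  [0,0,0,0,-0.06,0,1],
  [0,0,0,0,-0.06,0,1],
])

```text
t: 12.75
position: [0.4495, -0.1676, 0.061]
ee_rot: [2.173, 2.267, 0.001]
force: [8.0, -1.1, -2.8]
width: 0.0163
```

```bash
python3 - <<'E'
from h import *
s=read_state();print(s['position'],s['force'],s['moment'],s['width'],yaw())
c=snap('side','side11.png')
s=read_state();print(s['position'],s['force'],s['moment'],s['width'],yaw())
E
```

```text
toolx [-0.042  0.999 -0.001] tooly [0.999 0.042 0.002] z [ 0.002 -0.    -1.   ]
[ 0.44946254 -0.16757337  0.06095695] [ 7.96221903 -1.07500117 -2.82046558] [-0.25705602 -1.28058073 -0.21795114] 0.016330753048587106 92.42402473783221
toolx [-0.042  0.999 -0.001] tooly [0.999 0.042 0.002] z [ 0.002 -0.    -1.   ]
[ 0.44945175 -0.16759969  0.06096612] [ 8.97852345 -1.02613688 -3.81660839] [-0.31450511 -1.19470852 -0.14248898] 0.016762949776551038 92.42182169833671
```

The pull holds 8–9 N with no further motion, so the tray is at its stop. Next I'll ease off to centre the prong in the hole and lift it out.

Emit:
arm_command([
  [0,0,0,0,0.1,0,1],
  [0,0,0,0,0.2,0,1],
  [0,0,0,0,0.3,0,1],
  [0,0,0,0,0.3,0,1],
  [0,0,0,0,0.3,0,1],
])

```text
t: 13.22
position: [0.4516, -0.1672, 0.0606]
ee_rot: [-2.173, -2.268, 0.0]
force: [0.5, -0.1, -0.4]
width: 0.0166
```

Emit:
arm_command([
  [0,0,0,0,0,-0.3,1],
  [0,0,0,0,0,-0.6,1],
  [0,0,0,0,0,-1.0,1],
  [0,0,0,0,0,-1.0,1],
])

```text
t: 13.55
position: [0.4522, -0.1675, 0.0717]
ee_rot: [2.173, 2.267, 0.001]
force: [0.6, -0.7, -0.7]
width: 0.0167
```

Emit:
arm_command([
  [0,0,0,0,0,-0.4,1],
  [0,0,0,0,0,-0.8,1],
  [0,0,0,0,0,-1.3,1],
  [0,0,0,0,0,-2.5,1],
  [0,0,0,0,0,-4,1],
  [0,0,0,0,0,-5.5,1],
  [0,0,0,0,0,-5.5,1],
  [0,0,0,0,0,-5.5,1],
])

```text
t: 14.22
position: [0.4521, -0.1675, 0.1263]
ee_rot: [2.173, 2.267, 0.001]
force: [0.3, 0.5, -1.8]
width: 0.0169
```

```bash
python3 - <<'E'
from h import *
c=snap('side','side12.png');t=snap('top','top12.png')
s=read_state();print(s['position'],s['force'],s['width'],yaw())
a=cv2.convertScaleAbs(cv2.resize(c['frame'][225:325,320:430,::-1],None,fx=6,fy=6,interpolation=2),alpha=2)
cv2.imwrite('pics/m12s.png',a)
go([.487,-.3576,.1146],90)
E
```

```text
toolx [-0.042  0.999  0.   ] tooly [ 0.999  0.042 -0.001] z [-0.001  0.    -1.   ]
[ 0.4515096  -0.16723081  0.12510642] [-0.79464688  0.02301974 -1.83151772] 0.016682100576330253 92.4233136901443
t 14.32 turn [-0.05 -0.02  2.42] shift cm [-19.17   2.74   1.04]
```

View pics/m12s.png

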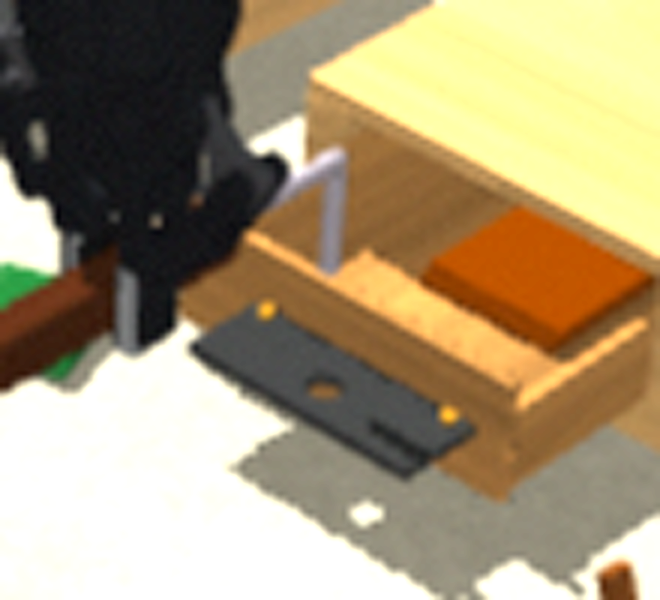

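View pics/top12.png

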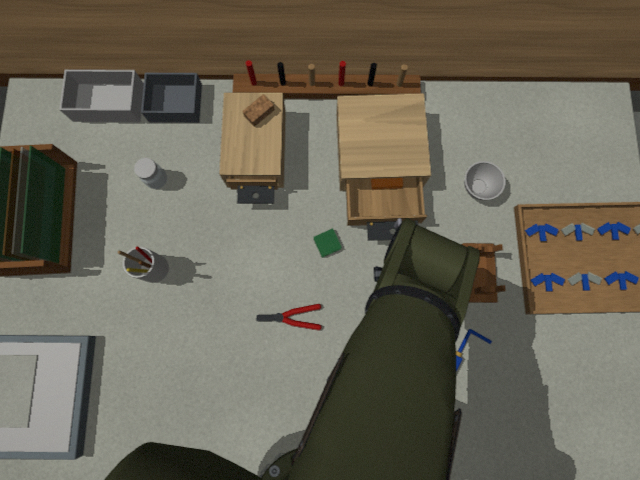

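The hook is out, and the tray is fully open with its hole at (325,388) in the crop. The bystanders look unmoved. I'll carry the hook back above the rest, going sideways first and then forward.

Emit:
arm_command([
  [0,0,0.2,-2,0,0,1],
  [0,0,0.6,-5,0,0,1],
  [0,0,1.0,-8.5,0,0,1],
  [0,0,1.5,-12,0.5,0,1],
  [0,0,2,-15,1.4,0,1],
  [0,0,2.42,-17.5,2.3,0,1],
  [0,0,2.42,-19.2,2.75,0,1],
  [0,0,2.42,-19.2,2.75,0,1],
])

```text
t: 14.98
position: [0.4873, -0.3605, 0.1241]
ee_rot: [-2.223, -2.218, 0.001]
force: [-0.2, 0.9, -0.4]
width: 0.0164
```

Emit:
arm_command([
  [0,0,0,0,0,0.6,1],
  [0,0,0,0,0,1.1,1],
  [0,0,0,0,0,1.1,1],
  [0,0,0,0,0,1.1,1],
  [0,0,0,0,0,1.1,1],
])

```text
t: 15.4
position: [0.4875, -0.3575, 0.1149]
ee_rot: [2.221, 2.222, 0.0]
force: [-0.2, 0.0, -1.3]
width: 0.017
```

```bash
python3 - <<'E'
from h import *
c=snap('side','side13.png');t=snap('top','top13.png')
s=read_state();print(s['position'],s['force'],s['width'],yaw())
go([.487,-.3576,.0546],90)
k=lambda x:cv2.convertScaleAbs(cv2.resize(x['frame'][230:380,380:480,::-1],None,fx=4,fy=4,interpolation=2),alpha=1.8)
cv2.imwrite('pics/m13.png',np.hstack([k(load('side4.png')),k(c)]))
E
```

```text
toolx [-0.001  1.    -0.   ] tooly [1.    0.001 0.   ] z [ 0. -0. -1.]
[ 0.487584   -0.35777076  0.11512446] [ 0.30582028 -0.44544977 -1.11907633] 0.01670700699499359 90.03077256920632
t 15.5 turn [0.02 0.02 0.03] shift cm [ 0.02 -0.06  6.05]
```

View pics/m13.png

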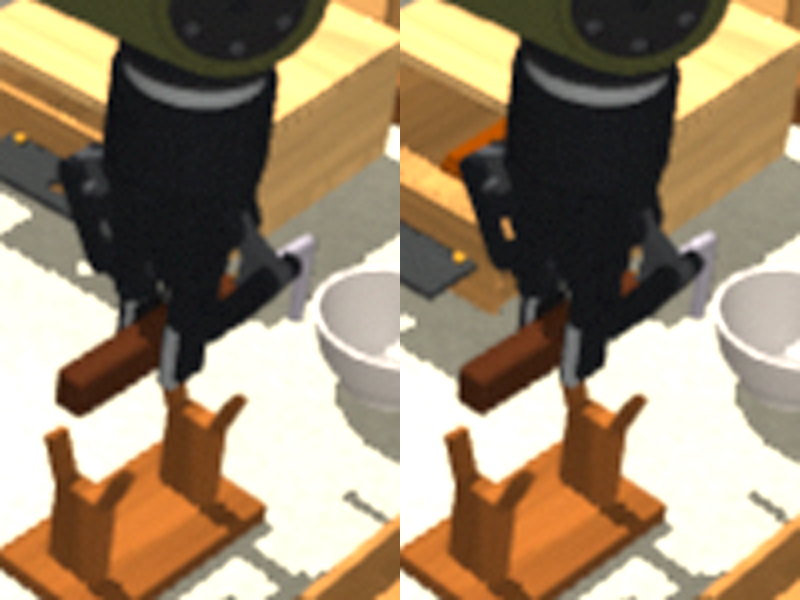

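The hook sits in the grip exactly as it did after the pick (left versus right), directly above the notches. Now I'll lower it.

Emit:
arm_command([
  [0,0,0,0,-0.05,1,1],
  [0,0,0,0,-0.05,2,1],
  [0,0,0,0,-0.05,3,1],
  [0,0,0,0,-0.05,4,1],
  [0,0,0,0,-0.05,4.8,1],
  [0,0,0,0,-0.05,5.3,1],
  [0,0,0,0,-0.05,5.5,1],
  [0,0,0,0,-0.05,5.5,1],
])

```text
t: 16.17
position: [0.4868, -0.3579, 0.0592]
ee_rot: [-2.221, -2.221, 0.0]
force: [0.3, 0.1, -0.2]
width: 0.0164
```

```bash
python3 - <<'E'
from h import *
c=snap('side','side14.png')
s=read_state();print(s['position'],s['force'],s['width'],yaw())
go([.487,-.3576,.0546],90)
k=lambda x:cv2.convertScaleAbs(cv2.resize(x['frame'][250:390,370:470,::-1],None,fx=4,fy=4,interpolation=2),alpha=1.8)
cv2.imwrite('pics/m14.png',k(c))
E
```

```text
toolx [-0.  1. -0.] tooly [1. 0. 0.] z [ 0. -0. -1.]
[ 0.48702629 -0.35807181  0.05978484] [-0.02476305  0.58522653 -0.52077926] 0.016658708362798407 90.00465239519923
t 16.22 turn [0. 0. 0.] shift cm [ 0.05 -0.    0.52]
```

View pics/m14.png

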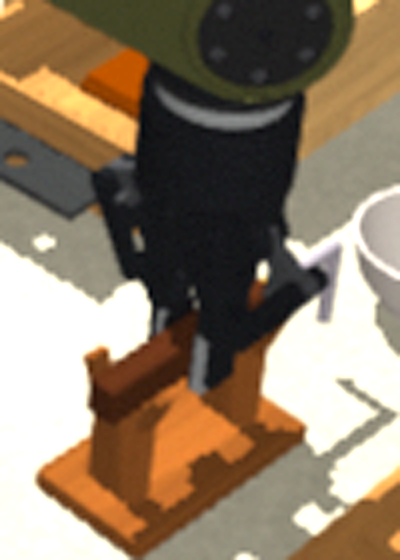

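The handle is in both notches, about 5 mm above seated. I'll lower the rest of the way.

Emit:
arm_command([
  [0,0,0,0.04,0,0.1,1],
  [0,0,0,0.04,0,0.2,1],
  [0,0,0,0.04,0,0.3,1],
  [0,0,0,0.04,0,0.4,1],
  [0,0,0,0.04,0,0.4,1],
])

```text
t: 16.63
position: [0.4869, -0.3576, 0.0557]
ee_rot: [-2.221, -2.221, 0.0]
force: [-0.1, -0.3, -1.1]
width: 0.0167
```

Emit:
arm_command([
  [0,0,0,0,0,0.05,1],
  [0,0,0,0,0,0.1,1],
  [0,0,0,0,0,0.1,1],
])

```text
t: 16.88
position: [0.4869, -0.3576, 0.0547]
ee_rot: [-2.221, -2.221, -0.0]
force: [-0.7, 0.3, -0.9]
width: 0.0168
```

Emit:
arm_command([
  [0,0,0,0,0,0.05,1],
  [0,0,0,0,0,0.1,1],
  [0,0,0,0,0,0.1,1],
  [0,0,0,0,0,0.1,1],
])

```text
t: 17.22
position: [0.487, -0.3577, 0.0546]
ee_rot: [2.221, 2.221, -0.0]
force: [-4.3, 3.0, 8.2]
width: 0.0167
```

Contact is at 8 N upward, so the hook is seated. I'll open slowly.

Emit:
arm_command([
  [0,0,0,0,0,-0.03,0.75],
  [0,0,0,0,0,-0.03,0.6],
  [0,0,0,0,0,-0.03,0.4],
  [0,0,0,0,0,-0.03,0.2],
  [0,0,0,0,0,-0.03,0],
  [0,0,0,0,0,-0.03,0],
  [0,0,0,0,0,-0.03,0],
  [0,0,0,0,0,-0.03,0],
], newtons=40)

```text
t: 17.88
position: [0.4869, -0.3576, 0.054]
ee_rot: [-2.221, -2.221, 0.0]
force: [0.0, -0.3, -0.2]
width: 0.0856
```

```bash
python3 - <<'E'
from h import *
c=snap('side','side15.png')
s=read_state();print(s['position'],s['force'],s['width'],yaw())
k=lambda x:cv2.convertScaleAbs(cv2.resize(x['frame'][250:390,370:470,::-1],None,fx=4,fy=4,interpolation=2),alpha=1.8)
cv2.imwrite('pics/m15.png',k(c))
E
```

```text
toolx [-0.  1.  0.] tooly [ 1.  0. -0.] z [-0.  0. -1.]
[ 0.48694737 -0.35759908  0.05405687] [-0.04041066 -1.05721028  0.34836295] 0.08537947508604682 90.0083984183356
```

View pics/m15.png

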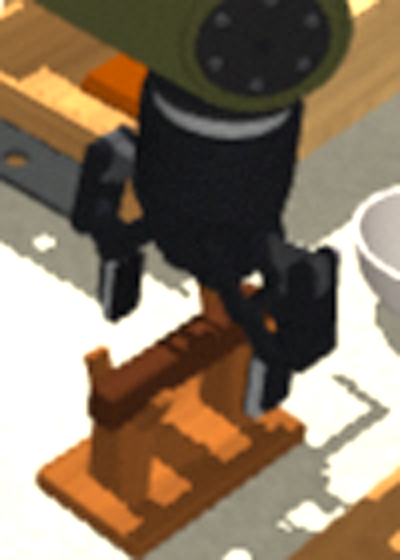

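The hook is released and lies in both notches. I'll rise straight up and then back the arm off so the top camera can see.

Emit:
arm_command([
  [0,0,0,0,0,-1,0],
  [0,0,0,0,0,-3,0],
  [0,0,0,0,0,-6,0],
  [0,0,0,0,0,-9,0],
  [0,0,0,0,0,-12,0],
  [0,0,0,0,0,-15,0],
  [0,0,0,0,0,-18,0],
  [0,0,0,0,0,-18,0],
])

```text
t: 18.6
position: [0.4882, -0.3586, 0.2416]
ee_rot: [2.214, 2.215, 0.001]
force: [-0.5, -0.1, 1.3]
width: 0.0854
```

Emit:
arm_command([
  [0,0,0,3,-1,0,0],
  [0,0,0,6,-2,0,0],
  [0,0,0,10,-3,0,0],
  [0,0,0,14,-4,0,0],
  [0,0,0,18,-5,0,0],
  [0,0,0,22,-6,0,0],
  [0,0,0,26,-7,0,0],
  [0,0,0,30,-8,0,0],
])

```text
t: 19.27
position: [0.4059, -0.056, 0.2347]
ee_rot: [2.221, 2.22, 0.001]
force: [0.9, 0.4, 0.7]
width: 0.0858
```

Emit:
arm_command([
  [0,0,0,4,-0.5,0,0],
  [0,0,0,8,-1,0,0],
  [0,0,0,12,-1.5,0,0],
  [0,0,0,16,-2,0,0],
  [0,0,0,19,-2,0,0],
  [0,0,0,20,-2,0,0],
  [0,0,0,20,-2,0,0],
  [0,0,0,20,-2,0,0],
])

```text
t: 19.93
position: [0.3868, 0.1421, 0.2343]
ee_rot: [2.22, 2.223, -0.0]
force: [-1.0, 0.6, -0.2]
width: 0.0856
```

```bash
python3 - <<'E'
from h import *
c=snap('side','side16.png');t=snap('top','top16.png')
k=lambda x,u,v:cv2.convertScaleAbs(cv2.resize(x['frame'][v:v+120,u:u+100,::-1],None,fx=4,fy=4,interpolation=2),alpha=1.8)
cv2.imwrite('pics/m16.png',np.hstack([k(c,380,290),k(t,440,195)]))
a,b=load('top0.png')['frame'],t['frame']
R=lambda u,v,h:ray(t,u,v,h)
# hook region difference vs start
for n,u0,v0 in(('top',440,195),('side',380,290)):
    A=load(n+'0.png')['frame'][v0:v0+120,u0:u0+100].astype(float);B=load(n+'16.png')['frame'][v0:v0+120,u0:u0+100].astype(float)
    print(n,cv2.phaseCorrelate(A.mean(2),B.mean(2)),np.abs(A-B).mean())
E
```

```text
top ((0.01466268661049952, -0.0013009169670255005), 0.9702386291497979) 15.074388888888889
side ((-0.04626724671161497, 0.0007910481981951989), 0.8289373196496352) 11.218472222222223
```

View pics/m16.png

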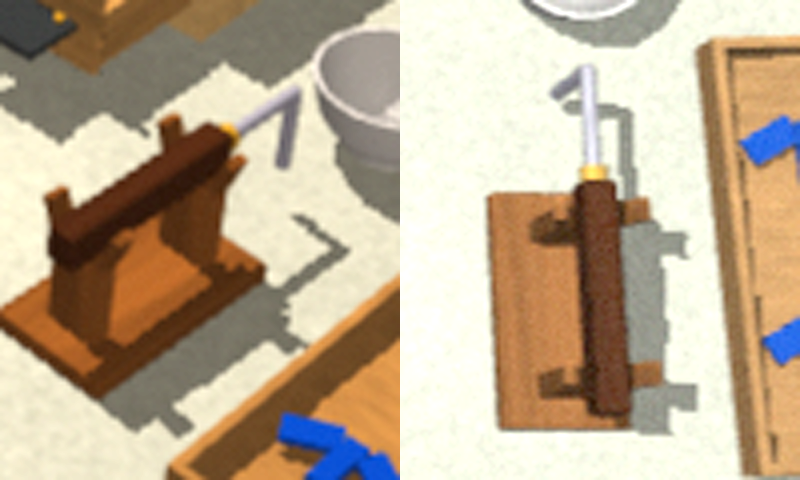

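View pics/top16.png

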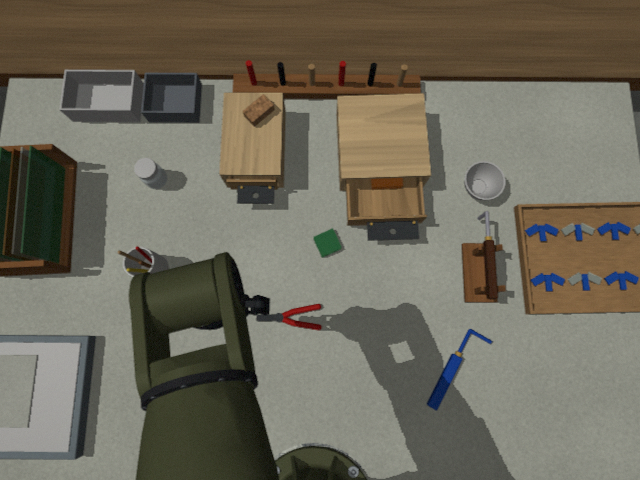

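Both views show the hook in its notches as it lay at the start, with the prong down at the far end. The tray is out, with its plate at about (392,230), and the narrow tray and bystanders are in place. One numeric check on the tray before handing in.

```bash
python3 - <<'E'
from h import *
def plate(f):
    c=load(f); d=c['frame'].astype(int).max(2); W=cloud(c); m=((d<80)&(abs(W[...,2]-.045)<.012)).astype(np.uint8); m[:,:360]=0;m[:,422:]=0;m[:180]=0;m[245:]=0
    n,l,st,ce=cv2.connectedComponentsWithStats(m); i=1+np.argmax(st[1:,4]); hull=[ray(c,u,v,.045)[:2] for v,u in np.argwhere(l==i)]
    return np.array(cv2.minAreaRect(np.array(hull,np.float32))[0]),c,st[i]
a,_,sa=plate('top0.png');b,c,sb=plate('top16.png');print(a,b,np.linalg.norm(a-b),sa,sb)
cv2.imwrite('pics/p16.png',cv2.convertScaleAbs(cv2.resize(c['frame'][170:250,330:450,::-1],None,fx=6,fy=6,interpolation=2),alpha=1.8,beta=20))
print(read_state()['joint_velocities'].round(3),read_state()['force'])
E
```

```text
[ 0.64056468 -0.16440937] [ 0.56766105 -0.16211523] 0.07293972025761333 [360 186  62  22 995] [360 219  62  21 992]
[-0.008 -0.001  0.001 -0.    -0.001  0.004] [-0.26369774 -0.25533806  0.17811958]
```

View pics/p16.png

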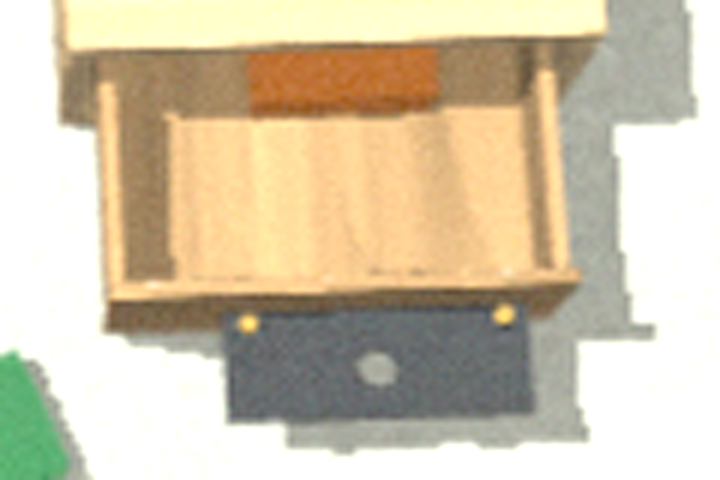

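The plate has moved 73 mm, the same as when it was held against the stop, so unhooking left the tray where it was. Handing in.

```bash
python3 -c "
from h import *
print(close_job())"
```

```text
the job is handed in; nothing more can be done
None
```

I took the hook from its rest, set its prong in the wide tray's finger hole and drew the tray out to its stop. Then I unhooked it, laid it back in both notches and let go. The robot clock read about 20 s when I handed in.

- **Pull:** it took about 3.5 N while the tray slid. At the stop the force rose to 8–9 N with no further motion.
- **Tray:** top and side views both give about 73 mm of travel. The reading was the same after unhooking. The stop is at 80 mm, so that implies the tray started about 7 mm open. I didn't measure the start opening, so the evidence for the stop is the force rise.
- **Hook:** image comparison with the start showed the rest and hook within 0.05 pixel in both views.
- **Other things:** in the last top view the narrow tray and bystanders looked unmoved. I checked those by eye only, and the arm partly hid the pencil pot.

The two cameras disagreed by about 2 mm at the hole and up to 5 mm near the rest. The arm also blocked the top camera over the plate. I therefore lined up the prong using relative measurements in the side view, and it entered the hole without contact force.

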